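# Fit the lamp module into the light source

### The arm

A 6-joint arm with a two-finger parallel gripper is mounted at the origin on the work surface. World frame = base frame: x ahead of the robot, y to its left, z up, the work surface at z = 0. Lengths are in mm, angles in rad, forces in N, time in s.
With the tool pointing down it reaches from about 325 to 900 mm from the base axis. Payload 3.5 kg.
Tool frame: the origin (TCP) lies between the finger pads; the fingertips stand 8 mm ahead of it and the grasp point (between the pads) lies 11 mm behind it; z points along the fingers, y is the line along which they close (so a half turn about z gives the same grasp; the last joint's range is limited). The gripper opens to 85 mm and grips with 20 to 120 N. Pads are 22 mm wide; open, the fingers measure 114 mm over their backs; the gripper's body (76 mm by 85 mm) begins 54 mm behind the grasp point. The pads swing forward as they close: fully open they stand 13 mm farther back than shut.
Start: joints at [1.035, 0.276, -0.026, 1.268, 0, 1.467], TCP at [262.14, 567.366, 239.313] pointing down, gripper open.
Joint ranges: [-3.12, 3.12], [-0.85, 1.88], [-1.08, 1.24], [-1.95, 2.15], [-1.57, 1.53], [-3.14, 3.14]. Speed limits (rad/s): [2.57, 2.57, 3.14, 3.14, 3.14, 3.14].

### API

Orientations are given as a unit quaternion [x, y, z, w].
In Python, from workcell import sensors, imaging, job gives the robot as it stands.
- The arm moves only by the tool apply_moves, never from a script. Its argument "targets" is text: rows parted by semicolons, each of 5 numbers parted by spaces: the shift along the tool's x, y, z each as a share of 0.02 m, from -1 to 1, then the turn about the tool's z as a share of 0.12 rad, from -1 to 1, then the opening, from 0 (shut) to 1 (fully open). In form: tx ty tz yaw fingers; .... A call has 1 to 5 rows; each row shifts and turns the commanded pose from where the row before left it, along the tool's axes as they then stand; what a row does not reach is not made up. A row lasts 1/12 s, in which the tool goes at most 41.7 mm and 7.16 degrees, less where a joint would pass 70% of its speed; a pose out of reach is approached as far as the arm can. A call with a number of a shift or a turn outside -1 to 1 is refused whole. A call with a gripper value outside its range is refused whole. The fingers move at their own pace and stop on an object; "squeeze" is the grip in N (left out, the last holds). Time passes only in rows, so rows that do not move let the fingers close. It gives the time, the measured TCP pose, the force, the opening and the grip force at its end, in the units of the state.
- sensors.sense(): the state, without advancing time (a new reading comes with each control period).
- imaging.read_camera(name): name is "scene" or "top" or "wrist"; returns the picture (420x560x3 uint8, red, green, blue); there is no depth.
- imaging.camera_info(name): a dict with "camera_matrix" (3x3 intrinsics, pixels), "dist" ([k1, k2, p1, p2, k3] as OpenCV has them; the pictures are not rectified), "R" (3x3) and "t" (3): a world point X has camera coordinates R X + t. Camera axes: x right, y down, z forward; pixel columns grow to the right and rows downward; lengths in mm; the calibration is good to about 2 mm. A picture is of the moment at which its call begins: read the wrist's pose just before it. camera_info takes no time and is no camera call; for the wrist camera it gives the pose at the moment of the call.
- job.sign_off(): hands the job in; it is judged then, once.
The state is a dict: "time_s": time; "joints": joint angles; "joint_velocities": joint speeds; "joint_torque": joint torques, N m; "position": TCP position; "ee_rot": TCP orientation; "contact_force": force on the tool from outside, world axes, zero at the start; "torque": the same for the moment, N m; "opening": finger opening in mm; "grasp_force": force on a finger pad.
Only numpy, scipy, OpenCV 4.12 (cv2) and the standard library are available. Lean on these libraries where they do the work, as an engineer would, in place of code of your own. Each camera call takes 0.05 s, during which the arm holds its last target. There are 200 camera calls.

### The job

Fit the LED lamp module into the round port on top of the grey light source: find where its three lugs drop through the notches, push it down against the spring, turn it clockwise (seen from above) as far as it goes and let it spring up into its lock so that it stays in by itself when you let go. Only then flip the red cam lever fully over to its other side to clamp it. Leave the jar, the blue bin and the screwdriver where they are.

Things in the scene. Friction and masses are not known exactly. Their poses are not given: they have to be found in the camera images.
- module: loose upright lamp module, 0.15 kg. Origin: centre of its underside, z up. Aluminium plug 31 mm diameter, z 0 to 24 mm, chamfered foot. Three lugs 120 degrees apart, at its +x and +-120 degrees from it, 9 mm wide, out to 22.5 mm from the axis, z 2 to 8. Blue flange 56 mm diameter, z 24 to 28, with a white mark over each lug. Square head above
- module_grip (a point): on the module's axis in its dark square finned head, 50 mm above the module's origin; axes as the module's. The head, to grip: 40 x 40 mm, sides along x and y, 28 to 64 mm above the origin, yellow disc on top
- source: fixed grey light source, box 170 (x) x 200 (y) x 70 (z) mm; origin at the centre of its underside, z up. On its top stand the port collar and the cam lever
- port (a point): centre of the port's mouth, top of its aluminium collar (66 mm outer diameter, 28 mm high), 98 mm above the bench; axes as the source's. Brass lips flush with the mouth leave a 34 mm bore and three notches 13 mm wide, 120 degrees apart. The ring is turned by an unknown amount: one notch points up to 20 degrees either side of the source's +x
- lever (a joint): cam lever hinge about the source's +y axis, rad. 0: leans 40 degrees from upright to the source's -x side (open); grows as it swings over the top towards +x; 2.0: fully over, 74 degrees beyond upright. Starts at 0 to 0.3. Stiff (0.12 N m), stays where left
- lever_pivot (a point): point on the lever's hinge axis, mid-width of the lever, 86 mm above the bench, 92 mm to the +y side of the port's axis; axes as the light source's
- lever_tip (a point): middle of the free end of the lever, 74 mm from the hinge axis. The lever is a bar 7 x 13 mm with a red end grip 12 thick x 18 wide x 32 mm long
- jar: bystander: amber jar with white cap, 44 mm diameter, 60 mm high, origin at the centre of its underside
- bin: bystander: open blue bin 100 x 80 x 45 mm, origin at the centre of its underside
- driver: bystander: yellow screwdriver lying along its x, 170 mm long, origin under its middle
- port_locked (a point): on the port's axis, 15 mm below the mouth: where the module's origin rests when locked. Relative to the mouth that origin is at -2 mm with lugs on top of the lips, -9 with lugs in the notches, on the spring; pushed below -18 (limit -24; spring 6 to 11 N) it turns clockwise only, about 62 degrees to a stop; let go there, it springs up 3 mm or more into the lock
There are look-alikes about, which are no part of the job. What is shaped like the module but turquoise is not meant.

How it is judged:
By the outcome, as a careful person would: the job done as asked, in the order asked, and still so for the second after the job is handed in, with the robot touching nothing.
It also fails if it takes over 64 s, if anything falls off the work surface, if the arm or the gripper's body presses on something with over 40 N, if the wrist force passes 120 N, or if a joint passes its speed limit or range.

## Working session

There is one attempt and no reset: what is moved stays moved. The work goes in short steps, Python scripts to look and compute and a tool call to move; the robot and the scene stay as the last step left them, time stands still between calls to the robot, and variables do not carry over. Pictures are saved under pics/ and viewed, at most 10 in all, crops included, and the job is handed in when it is done.

Besides the shell and the picture viewer there is one more tool, called after ">>>" by a JSON object that holds its "op" and its "data", one argument or row to a line. apply_moves: Moves the arm, as the interface text tells. Shift numbers are shares of 0.02 m and turn numbers shares of 0.12 rad, none past 1 either way. Its arguments: {"type":"object","properties":{"targets":{"type":"string"},"squeeze":{"type":"number"}},"required":["targets"]}

```bash
ls; mkdir -p pics
python3 - <<'E'
from workcell import sensors, imaging
import cv2,numpy as np
s=sensors.sense();print(s)
a=imaging.read_camera("scene");b=imaging.read_camera("top");
for n,p in(("scene",a),("top",b)):
    cv2.imwrite(f"pics/{n}0.png",p[:,:,::-1]);i=imaging.camera_info(n);print(n,i)
E
```

```text
pics
{'time_s': 0.0, 'joints': array([ 1.03459724e+00,  2.77179626e-01, -2.78757534e-02,  1.26800933e+00,
        3.01104607e-06,  1.46738973e+00]), 'joint_velocities': array([-1.57850980e-05, -2.18055393e-04,  1.89076537e-06, -8.67026847e-04,
       -3.87463357e-04,  5.99817087e-04]), 'joint_torque': array([-6.90879078e-04, -4.45509517e+01,  2.95201653e+01,  1.63242454e-02,
       -1.66701975e-04, -4.03645032e-06]), 'position': array([261.75162113, 566.71193881, 238.13315158]), 'ee_rot': array([ 2.14711182e-01,  9.76676928e-01, -1.07621090e-03, -3.57995351e-04]), 'contact_force': array([-0.23213484,  0.10664495, -0.38261827]), 'torque': array([ 0.00038784,  0.02589572, -0.06685486]), 'grasp_force': 0.0, 'opening': 85.40685644235272}
scene {'camera_matrix': array([[444.21518638,   0.        , 279.11842585],
       [  0.        , 444.21518638, 212.29001861],
       [  0.        ,   0.        ,   1.        ]]), 'dist': array([-0.01941998,  0.        ,  0.        ,  0.        ,  0.        ]), 'R': array([[-0.22878099,  0.97325186, -0.02097789],
       [ 0.52584598,  0.10541748, -0.84402202],
       [-0.81923456, -0.20412734, -0.53589809]]), 't': array([ 155.25048041, -173.84468176, 1553.78216119])}
top {'camera_matrix': array([[438.81020774,   0.        , 285.83153457],
       [  0.        , 438.81020774, 205.12871782],
       [  0.        ,   0.        ,   1.        ]]), 'dist': array([-0.11323687,  0.        ,  0.        ,  0.        ,  0.        ]), 'R': array([[-2.08996000e-02, -9.99781579e-01,  3.08179041e-05],
       [-9.95694291e-01,  2.08113742e-02, -9.03314256e-02],
       [ 9.03110540e-02, -1.91857588e-03, -9.95911759e-01]]), 't': array([ -23.36025219,  543.97034769, 1391.2696238 ])}
```

View pics/scene0.png

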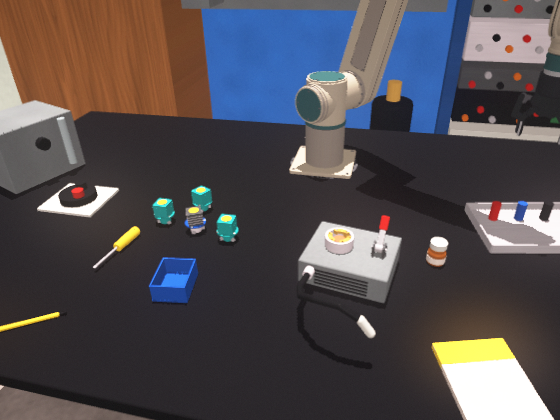

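View pics/top0.png

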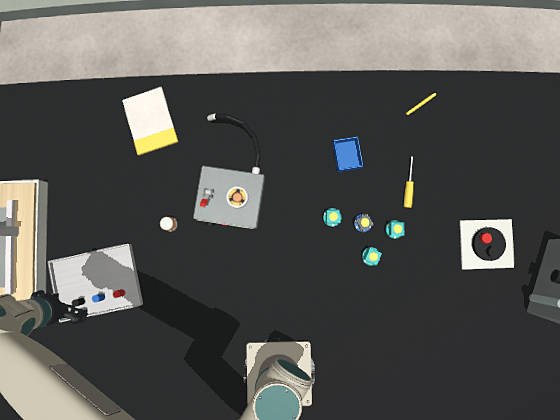

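The module candidates are the dark-headed one with a blue flange at top (364,222) / scene (195,221), and three turquoise look-alikes at top (333,217), (397,229) and (372,256). The dark-headed one fits the description. The port is at top (237,197), and the lever's red grip is at (205,202). Next I'll check the choice in a crop and get coarse positions.

```bash
cat > h.py <<'E'
from workcell import sensors, imaging
import cv2,numpy as np
from scipy.spatial.transform import Rotation as Rn
def ray(i,uv,z):
    "pixels -> world points on plane z"
    n=cv2.undistortPoints(np.array(uv,float).reshape(-1,1,2),i["camera_matrix"],i["dist"]).reshape(-1,2)
    R,t=i["R"],i["t"]; c=-R.T@t
    d=np.c_[n,np.ones(len(n))]@R
    return c+d*((z-c[2])/d[:,2])[:,None]
def proj(i,X):
    return cv2.projectPoints(np.array(X,float).reshape(-1,3),cv2.Rodrigues(i["R"])[0],i["t"],i["camera_matrix"],i["dist"])[0].reshape(-1,2)
def tool(dw,rot=None):
    "world shift (mm) -> tool-frame shares of 20 mm"
    return Rn.from_quat(sensors.sense()["ee_rot"]).inv().apply(dw)/20
def shot(name,fn):
    i=imaging.camera_info(name);p=imaging.read_camera(name)[:,:,::-1].copy();cv2.imwrite("pics/"+fn,p);return i,p
def blobs(p,lo,hi,amin=10):
    m=cv2.inRange(cv2.cvtColor(p,cv2.COLOR_BGR2HSV),np.array(lo),np.array(hi))
    n,l,s,c=cv2.connectedComponentsWithStats(m)
    return [(c[k].round(1),s[k,4]) for k in range(1,n) if s[k,4]>=amin],l
E
python3 - <<'E'
from h import *
it=imaging.camera_info("top");is_=imaging.camera_info("scene")
t=cv2.imread("pics/top0.png");s=cv2.imread("pics/scene0.png")
yt,_=blobs(t,(20,100,150),(35,255,255));ys,_=blobs(s,(20,100,150),(35,255,255))
print("top");[print(c,a,ray(it,c,64)[0].round()) for c,a in yt]
print("scene");[print(c,a,ray(is_,c,64)[0].round()) for c,a in ys]
print("port",ray(it,[(237,197)],98),ray(is_,[(340,238)],98))
print("box corners",ray(it,[(201,165),(266,173),(258,229),(194,219)],70).round())
A=cv2.resize(t[190:280,310:420],None,fx=3.6,fy=3.6);B=cv2.resize(s[170:250,140:250],None,fx=3.6,fy=3.6)
C=cv2.resize(t[155:240,180:280],(396,324));D=cv2.resize(s[205:300,290:410],(396,288))
o=np.zeros((600,800,3),np.uint8);f=lambda a,y,x:o.__setitem__((slice(y,min(600,y+a.shape[0])),slice(x,x+a.shape[1])),a[:600-y])
f(A[:300],0,0);f(B,0,400);f(C[:300],300,0);f(D,300,400);cv2.imwrite("pics/crop1.png",o)
E
```

```text
top
[420.9 103.4] 113 [ 864. -482.   64.]
[155.4 141. ] 638 [756. 381.  64.]
[408.3 194.2] 199 [ 566. -424.   64.]
[231.8 192.5] 31 [583. 135.  64.]
[242.3 194.2] 31 [577. 102.  64.]
[235.5 202.6] 33 [551. 123.  64.]
[333. 216.] 45 [ 503. -182.   64.]
[364.5 222. ] 60 [ 481. -280.   64.]
[397.2 228.5] 47 [ 459. -383.   64.]
[373.  256.1] 46 [ 374. -303.   64.]
scene
[200.5 189.6] 28 [ 370. -304.   64.]
[161.8 201.9] 36 [ 456. -384.   64.]
[193.3 209.6] 54 [ 476. -282.   64.]
[226.  218.1] 41 [ 498. -182.   64.]
[126.5 237.9] 295 [ 631. -393.   64.]
[341.  230.5] 28 [495. 114.  64.]
[330.9 236.2] 31 [524.  93.  64.]
[345.1 238.7] 36 [528. 128.  64.]
[ 28.4 321.1] 300 [ 922. -440.   64.]
[471.3 350.5] 1642 [817. 379.  64.]
port [[564.87851185 114.69295287  98.        ]] [[574.73300545 119.42982073  98.        ]]
box corners [[672. 231.  70.]
 [642.  26.  70.]
 [467.  53.  70.]
 [502. 254.  70.]]
```

View pics/crop1.png

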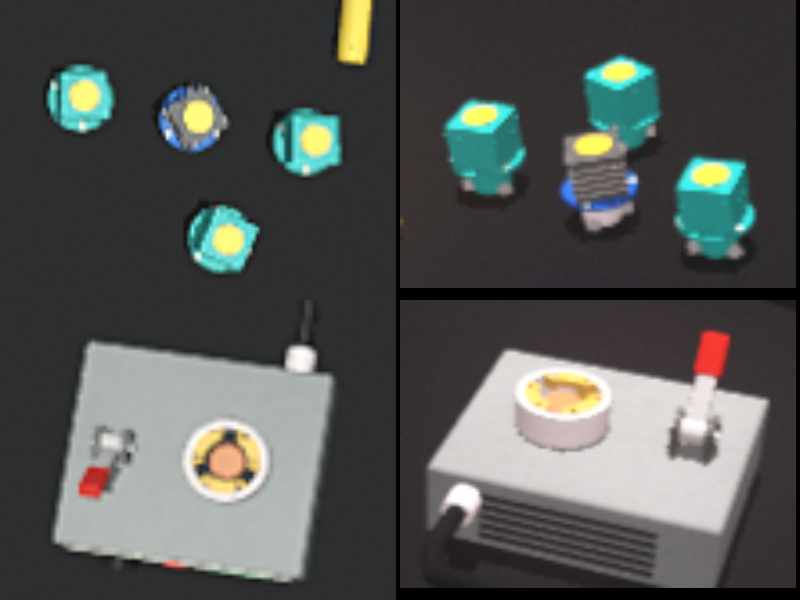

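The crop confirms it: the dark finned head with the blue flange, at upper-left (195,118), is the module, at about (478,-281). The lever leans to the robot side and the port lips are yellow with dark notches. Next I'll plan wrist views.

Run:
```python
from h import *
s=sensors.sense();i=imaging.camera_info("wrist");R=Rn.from_quat(s["ee_rot"])
print(i["camera_matrix"][0,0]);c=-i["R"].T@i["t"];print("cam in tool",R.inv().apply(c-s["position"]).round(1));print("cam axes in tool",(i["R"]@R.as_matrix()).round(3))
print(R.as_matrix().round(3))
print(tool([565-s["position"][0],117-s["position"][1],0]))
```

```text
359.9989225262813
cam in tool [  66.3    0.3 -134.8]
cam axes in tool [[ 0.001  1.     0.   ]
 [-0.965  0.001 -0.263]
 [-0.263 -0.     0.965]]
[[-0.908  0.419 -0.001]
 [ 0.419  0.908 -0.002]
 [ 0.    -0.002 -1.   ]]
[-23.19499937 -14.055187     0.02438812]
```

>>> {"op": "apply_moves", "data": {
  "targets": "-0.93 -0.56 0 0 1;-0.93 -0.56 0 0 1;-0.93 -0.56 0 0 1;-0.93 -0.56 0 0 1;-0.93 -0.56 0 0 1"
}}

```text
time_s: 0.52
position: [323.2, 476.4, 238.7]
ee_rot: [0.215, 0.977, -0.001, -0.0]
contact_force: [0.2, -0.2, -0.3]
opening: 85.2
grasp_force: 0.0
```

>>> {"op": "apply_moves", "data": {
  "targets": "-0.93 -0.56 0 0 1;-0.93 -0.56 0 0 1;-0.93 -0.56 0 0 1;-0.93 -0.56 0 0 1;-0.93 -0.56 0 0 1"
}}

```text
time_s: 0.93
position: [384.1, 386.5, 238.8]
ee_rot: [0.215, 0.977, -0.0, -0.0]
contact_force: [-0.4, -0.9, 0.6]
opening: 85.5
grasp_force: 0.0
```

>>> {"op": "apply_moves", "data": {
  "targets": "-0.93 -0.56 0 0 1;-0.93 -0.56 0 0 1;-0.93 -0.56 0 0 1;-0.93 -0.56 0 0 1;-0.93 -0.56 0 0 1"
}}

```text
time_s: 1.35
position: [445.0, 296.7, 238.8]
ee_rot: [0.215, 0.977, -0.0, -0.0]
contact_force: [-0.1, 0.2, 0.5]
opening: 85.3
grasp_force: 0.0
```

>>> {"op": "apply_moves", "data": {
  "targets": "-0.93 -0.56 0 0 1;-0.93 -0.56 0 0 1;-0.93 -0.56 0 0 1;-0.93 -0.56 0 0 1;-0.93 -0.56 0 0 1"
}}

```text
time_s: 1.77
position: [505.9, 206.9, 238.8]
ee_rot: [0.215, 0.977, -0.0, -0.0]
contact_force: [-0.8, 0.5, -1.1]
opening: 85.4
grasp_force: 0.0
```

>>> {"op": "apply_moves", "data": {
  "targets": "-0.93 -0.56 0 0 1;-0.93 -0.56 0 0 1;-0.93 -0.56 0 0 1;-0.93 -0.56 0 0 1;0 0 0 0 1"
}}

```text
time_s: 2.18
position: [556.5, 133.4, 238.7]
ee_rot: [0.216, 0.976, -0.001, 0.0]
contact_force: [0.5, 0.8, 0.2]
opening: 85.4
grasp_force: 0.0
```

Run:
```python
from h import *
s=sensors.sense();print(s["position"],s["time_s"],s["joints"])
i,p=shot("wrist","w1.png");np.save("w1.npy",i,allow_pickle=True)
```

```text
[556.45680536 133.36830187 238.73470181] 2.1833 [ 0.12302921  0.18339153 -0.14533589  1.24163012 -0.00151001  0.55933437]
```

View pics/w1.png

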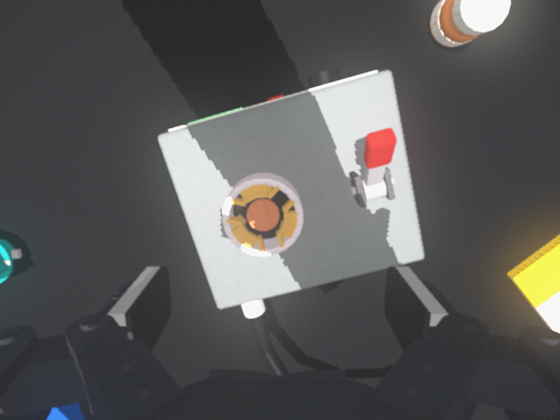

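The wrist view shows the collar centred near px (262,215), brown-gold lips with dark notches near (281,197), (237,207) and (262,240), and the red grip at (380,148). I'll rectify onto z=98 and measure.

Run:
```python
from h import *
i=np.load("w1.npy",allow_pickle=True).item();p=cv2.imread("pics/w1.png")
c0=ray(i,[(262,214)],98)[0];print(c0)
g=np.arange(-45,45.01,.2);X,Y=np.meshgrid(g,g)  # X world x, Y world y
def rect(z,c):
    P=np.c_[(c[0]+X).ravel(),(c[1]+Y).ravel(),np.full(X.size,z)]
    uv=proj(i,P).astype(np.float32).reshape(*X.shape,2);return cv2.remap(p,uv[...,0],uv[...,1],cv2.INTER_CUBIC)
r=rect(98,c0);cv2.imwrite("pics/r98.png",r)
# gold lips
hsv=cv2.cvtColor(r,cv2.COLOR_BGR2HSV);m=cv2.inRange(hsv,(8,110,60),(30,255,255));cv2.imwrite("pics/m98.png",m)
ys,xs=np.nonzero(m);d=np.hypot(g[xs],g[ys])
o=np.hstack([r,cv2.cvtColor(m,cv2.COLOR_GRAY2BGR)]);o=cv2.resize(o,(800,400),interpolation=cv2.INTER_AREA);cv2.imwrite("pics/o98.png",o)
# box: grey corners on z=70
print("corners70",ray(i,[(388,71),(160,136),(220,307),(423,258)],70).round(1))
b,_=blobs(p,(0,170,120),(8,255,255),100);print(b)
```

```text
[561.56615556 117.66004476  98.        ]
corners70 [[504.  254.7  70. ]
 [471.9  65.5  70. ]
 [633.8  37.7  70. ]
 [667.4 227.9  70. ]]
[]
```

View pics/o98.png

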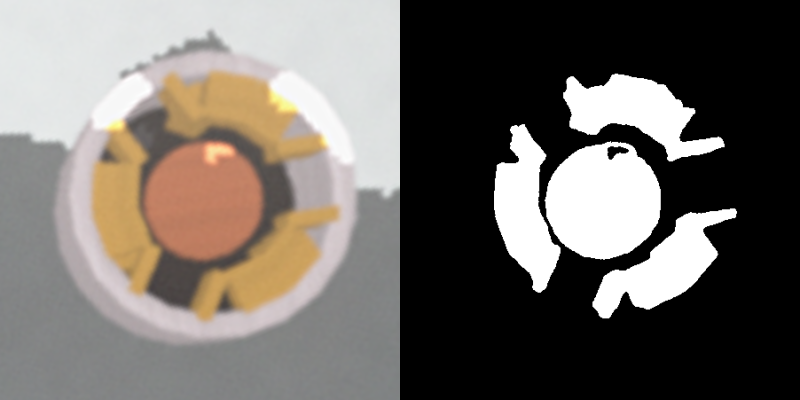

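Scale check: the collar measures about 66 mm across at z=98, as it should. The notch pattern is near world angle -8°. I'll refine the centre and phase numerically.

```bash
cat > port.py <<'E'
from h import *
from scipy.optimize import least_squares
import sys
i=np.load("w1.npy",allow_pickle=True).item();p=cv2.imread("pics/w1.png")
c=np.array([563.4,116.9]);cam=-i["R"].T@i["t"];ca=np.arctan2(cam[1]-c[1],cam[0]-c[0]);print("cam",cam.round(),np.degrees(ca))
def samp(r,a,z=98):
    r,a=np.broadcast_arrays(r,a);P=np.c_[(c[0]+r*np.cos(a)).ravel(),(c[1]+r*np.sin(a)).ravel(),np.full(r.size,z)]
    uv=proj(i,P).astype(np.float32).reshape(*r.shape,2);return cv2.remap(p,uv[...,0],uv[...,1],cv2.INTER_LINEAR).astype(float)
# far-side outer edge: strongest gradient r in 28..38
for it in range(3):
    a=ca+np.radians(np.arange(85,276,3));r=np.arange(29,37.5,.25)
    q=cv2.GaussianBlur(samp(r[None],a[:,None]),(5,3),0);
    f=q[...,2]-q[...,1]+0.6*np.clip(q[...,2]-200,0,99)
    gr=np.abs(f[:,:-4]-f[:,4:]);k=gr.argmax(1);rr=r[k+2]
    pt=c+np.c_[rr*np.cos(a),rr*np.sin(a)]
    s=least_squares(lambda v:np.hypot(*(pt-v[:2]).T)-v[2],[*c,33],loss="soft_l1",f_scale=.4)
    s2=least_squares(lambda v:np.hypot(*(pt-v[:2]).T)-33,c,loss="soft_l1",f_scale=.4)
    print("free",s.x.round(2),"fixed r",s2.x.round(2));c=s2.x
for R in(18.5,19.5,20.5,21.5):
    a=np.radians(np.arange(-180,180,.5));q=samp(np.full(a.shape,R),a)[:,0] if 0 else samp(R,a[None])[0]
    h=cv2.cvtColor(q.astype(np.uint8)[None],cv2.COLOR_BGR2HSV)[0]
    gold=((h[:,0]>8)&(h[:,0]<32)&(h[:,1]>110)&(h[:,2]>60)).astype(float)
    ph=np.angle(((1-gold)*np.exp(3j*a)).sum())/3
    e=np.degrees(a[np.nonzero(np.diff(gold))[0]]);print(R,"notch phase",np.degrees(ph).round(1),e)
E
python3 port.py
```

```text
cam [496. 162. 373.] 146.12848707487257
free [563.75 115.43  32.87] fixed r [563.6 115.5]
free [565.06 113.06  30.91] fixed r [563.19 114.76]
free [565.25 112.74  30.66] fixed r [563.25 114.73]
18.5 notch phase -14.3 [-149.  -116.5  -22.    19.5   59.   125. ]
19.5 notch phase -8.8 [-148.5 -116.   -21.5   17.5   89.   124. ]
20.5 notch phase -9.4 [-147.  -116.   -36.5  -30.   -21.    16.5   92.5  123.5]
21.5 notch phase -10.7 [-165.5 -161.  -145.5 -116.   -38.   -29.   -20.    16.    93.   123. ]
```

The parallax leaves about 1.5 mm of ambiguity, so I'll take one view from directly above the port.

>>> {"op": "apply_moves", "data": {
  "targets": "-1 -0.15 0 0 1;-1 -0.15 0 0 1;-1 -0.15 0 0 1;-1 -0.13 0 0 1;0 0 0 0 1"
}}

```text
time_s: 2.65
position: [624.5, 91.2, 238.7]
ee_rot: [0.215, 0.977, -0.0, 0.001]
contact_force: [0.0, 0.0, 0.6]
opening: 85.4
grasp_force: 0.0
```

```bash
python3 - <<'E'
from h import *
print(sensors.sense()["position"])
i,p=shot("wrist","w2.png");np.save("w2.npy",i,allow_pickle=True)
c=np.array([564,116.5]);cam=-i["R"].T@i["t"];print("cam",cam)
g=np.arange(-45,45,.15);X,Y=np.meshgrid(g,g)
uv=proj(i,np.c_[(c[0]+X).ravel(),(c[1]+Y).ravel(),np.full(X.size,98.)]).astype(np.float32).reshape(*X.shape,2)
r=cv2.remap(p,uv[...,0],uv[...,1],cv2.INTER_CUBIC);cv2.imwrite("pics/r2.png",r)
E
sed -i 's/w1/w2/g; s/563.4,116.9/564,116.5/; s/np.arange(85,276,3)/np.arange(0,360,3)/' port.py; python3 port.py
```

```text
[624.5450299   91.20028244 238.74820252]
cam [564.37731688 119.39814931 373.37698159]
cam [564. 119. 373.] 82.58225015684187
free [564.54 116.32  31.62] fixed r [564.91 115.87]
free [564.5  116.36  31.57] fixed r [564.72 116.1 ]
free [564.54 116.37  31.61] fixed r [564.77 116.03]
18.5 notch phase -8.3 [-148.5 -110.   -27.    12.    91.5  130.5]
19.5 notch phase -8.4 [-147.5 -111.   -26.    10.5   92.5  129.5]
20.5 notch phase -8.7 [-160.  -159.  -146.5 -111.5  -39.5  -38.   -25.    10.    93.5  129. ]
21.5 notch phase -11.5 [-161.5 -157.  -145.5 -112.5  -41.5  -36.   -24.5    9.    78.5   83.5
   94.5  128. ]
```

View pics/r2.png

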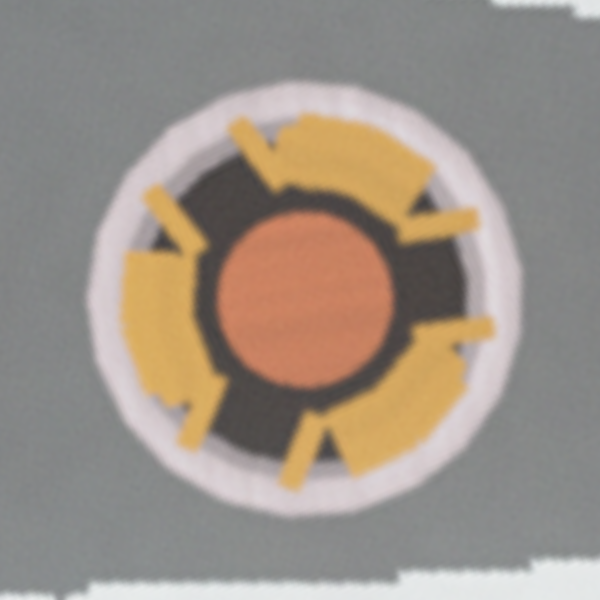

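The overhead view shows clean notches at world angles -7.8, 111 and -129.3°, so the phase is -8.7°. The collar centre is at (564.7,116.2), with diameter about 65.5 mm. Now to the module.

>>> {"op": "apply_moves", "data": {
  "targets": "-0.22 -1 0 0 1;-0.22 -1 0 0 1;-0.22 -1 0 0 1;-0.22 -1 0 0 1;-0.22 -1 0 0 1"
}}

```text
time_s: 3.12
position: [598.7, -7.2, 239.1]
ee_rot: [0.214, 0.977, 0.0, -0.001]
contact_force: [0.2, -0.0, 0.3]
opening: 85.4
grasp_force: 0.0
```

>>> {"op": "apply_moves", "data": {
  "targets": "-0.22 -1 0 0 1;-0.22 -1 0 0 1;-0.22 -1 0 0 1;-0.22 -1 0 0 1;-0.22 -1 0 0 1"
}}

```text
time_s: 3.53
position: [577.0, -107.1, 239.1]
ee_rot: [0.214, 0.977, 0.0, -0.001]
contact_force: [0.6, -0.5, 0.5]
opening: 85.1
grasp_force: 0.0
```

>>> {"op": "apply_moves", "data": {
  "targets": "-0.22 -1 0 0 1;-0.22 -1 0 0 1;-0.22 -1 0 0 1;-0.22 -1 0 0 1;-0.22 -1 0 0 1"
}}

```text
time_s: 3.95
position: [555.3, -207.0, 239.1]
ee_rot: [0.214, 0.977, 0.0, -0.001]
contact_force: [-0.6, 0.3, -0.3]
opening: 85.1
grasp_force: 0.0
```

>>> {"op": "apply_moves", "data": {
  "targets": "-0.22 -1 0 0 1;-0.22 -1 0 0 1;-0.22 -1 0 0 1;-0.22 -1 0 0 1;-0.22 -0.9 0 0 1"
}}

```text
time_s: 4.37
position: [534.5, -305.3, 239.1]
ee_rot: [0.214, 0.977, 0.001, -0.001]
contact_force: [-0.5, -0.4, 0.7]
opening: 85.9
grasp_force: 0.0
```

>>> {"op": "apply_moves", "data": {
  "targets": "0 0 0 0 1;0 0 0 0 1"
}}

```text
time_s: 4.53
position: [534.8, -305.2, 239.0]
ee_rot: [0.215, 0.977, 0.001, -0.001]
contact_force: [-0.7, 0.0, -0.9]
opening: 85.6
grasp_force: 0.0
```

Run:
```python
from h import *
print(sensors.sense()["position"])
i,p=shot("wrist","w3.png");np.save("w3.npy",i,allow_pickle=True)
cam=-i["R"].T@i["t"];print("cam",cam)
b,_=blobs(p,(20,100,150),(35,255,255),100);[print(c,a,ray(i,c,64)[0].round(1)) for c,a in b]
c=np.array([478,-281]);g=np.arange(-45,45,.15);X,Y=np.meshgrid(g,g)
uv=proj(i,np.c_[(c[0]+X).ravel(),(c[1]+Y).ravel(),np.full(X.size,28.)]).astype(np.float32).reshape(*X.shape,2)
cv2.imwrite("pics/r3.png",cv2.remap(p,uv[...,0],uv[...,1],cv2.INTER_CUBIC))
```

```text
[ 534.781764   -305.16054506  239.034466  ]
cam [ 474.8659297  -277.26835496  373.86658849]
[396.   92.2] 802 [ 500.1 -181.2   64. ]
[178.8 261. ] 2095 [ 556.3 -415.4   64. ]
```

View pics/r3.png

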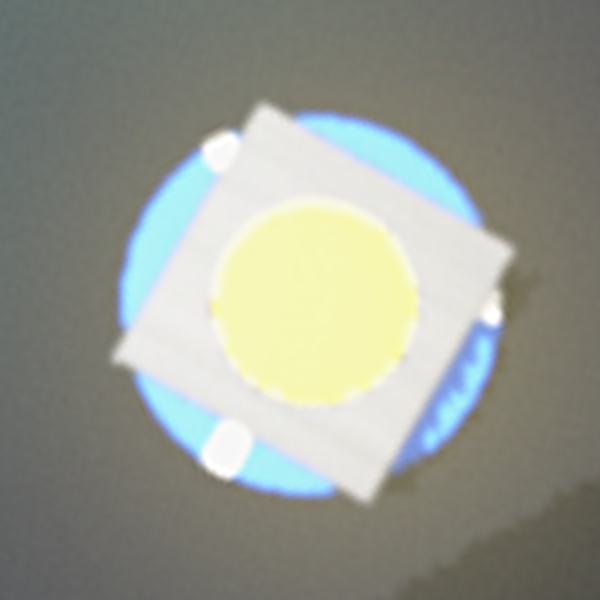

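The module head is white-lit in this view. The flange centre and yellow disc agree at (479.5,-280.2), and the marks give lugs at 0°, ±120° (the head sides are at 30° and 120°). It needs -8.8° to match the notches, and then I grip with the tool y axis at 120°.

>>> {"op": "apply_moves", "data": {
  "targets": "0.76 0 0 0 1;0.76 0 0 0 1;0.76 0 0 0 1;0.76 0 0 0 1;0 0 0.6 -1 1"
}}

```text
time_s: 5.0
position: [479.2, -278.2, 229.5]
ee_rot: [0.154, 0.988, -0.0, 0.001]
contact_force: [-0.2, 0.4, 0.1]
opening: 85.5
grasp_force: 0.0
```

>>> {"op": "apply_moves", "data": {
  "targets": "0 0 0.8 -1 1;0 0 0.8 -1 1;0 0 0.8 -1 1;0 0 0.8 -1 1;0 0 0.8 -1 1"
}}

```text
time_s: 5.42
position: [480.2, -278.6, 146.7]
ee_rot: [-0.147, 0.989, 0.0, 0.0]
contact_force: [-0.2, -0.0, 0.5]
opening: 85.9
grasp_force: 0.0
```

>>> {"op": "apply_moves", "data": {
  "targets": "0 0 0.8 -1 1;0 0 0.6 -0.97 1;0 0 0 0 1;0 0 0 0 1"
}}

```text
time_s: 5.75
position: [479.7, -278.8, 118.8]
ee_rot: [-0.258, 0.966, 0.001, -0.001]
contact_force: [0.1, -0.5, 0.7]
opening: 85.3
grasp_force: 0.0
```

Run:
```python
from h import *
s=sensors.sense();print(s["position"],s["joints"]);R=Rn.from_quat(s["ee_rot"]).as_matrix();print(R.round(3),np.degrees(np.arctan2(R[1,1],R[0,1])))
print(tool(np.array([479.5,-280.2,42])-s["position"]))
```

```text
[ 479.70204341 -278.78634306  118.81597576] [-6.43160407e-01  2.47602729e-01 -3.33467569e-01  9.92037706e-01
  3.68677874e-04 -1.16548141e+00]
[[-0.867 -0.499 -0.002]
 [-0.499  0.867  0.002]
 [ 0.001  0.002 -1.   ]] 119.92672718933812
[ 0.04181872 -0.06493591  3.84068587]
```

>>> {"op": "apply_moves", "data": {
  "targets": "0.04 -0.06 0.9 0 1;0 0 0.9 0 1;0 0 0.9 0 1;0 0 0.7 0 1;0 0 0.42 0 1",
  "squeeze": 50
}}

```text
time_s: 6.17
position: [480.2, -281.5, 42.7]
ee_rot: [-0.258, 0.966, 0.0, 0.0]
contact_force: [1.3, 0.0, -0.5]
opening: 85.3
grasp_force: 0.0
```

>>> {"op": "apply_moves", "data": {
  "targets": "0 0 0 0 1;0 0 0 0 0.3;0 0 0 0 0.3;0 0 0 0 0.3;0 0 0 0 0.3"
}}

```text
time_s: 6.58
position: [480.8, -282.5, 44.2]
ee_rot: [-0.259, 0.966, -0.001, 0.001]
contact_force: [-2.9, 2.9, 10.1]
opening: 39.2
grasp_force: 53.3
```

>>> {"op": "apply_moves", "data": {
  "targets": "0 0 0 0 0.3;0 0 0 0 0.3;0 0 0 0 0.3;0 0 0 0 0.3;0 0 0 0 0.3"
}}

```text
time_s: 7.0
position: [480.9, -282.6, 44.3]
ee_rot: [-0.259, 0.966, -0.001, 0.001]
contact_force: [-0.2, 1.1, 5.7]
opening: 39.4
grasp_force: 51.6
```

>>> {"op": "apply_moves", "data": {
  "targets": "0 0 -0.5 0 0.3;0 0 -1 0 0.3;0 0 -1 0 0.3;0 0 -1 0 0.3;0 0 -1 0 0.3"
}}

```text
time_s: 7.42
position: [479.6, -281.9, 133.9]
ee_rot: [-0.259, 0.966, 0.0, -0.0]
contact_force: [0.7, 0.1, -1.4]
opening: 39.6
grasp_force: 50.9
```

>>> {"op": "apply_moves", "data": {
  "targets": "0 0 -1 0 0.3;-0.4 0.45 -1 0 0.3;-0.8 0.9 -0.3 0 0.3;-0.85 0.95 0 0 0.3;-0.85 0.95 0 0 0.3"
}}

```text
time_s: 7.83
position: [498.2, -196.5, 180.3]
ee_rot: [-0.258, 0.966, -0.001, 0.001]
contact_force: [0.3, -0.2, -1.3]
opening: 39.5
grasp_force: 51.0
```

>>> {"op": "apply_moves", "data": {
  "targets": "-0.85 0.95 0 0 0.3;-0.85 0.95 0 0 0.3;-0.85 0.95 0 0 0.3;-0.85 0.95 0 0 0.3;-0.85 0.95 0 0 0.3"
}}

```text
time_s: 8.25
position: [523.6, -70.8, 179.1]
ee_rot: [-0.259, 0.966, -0.0, -0.0]
contact_force: [0.0, -0.7, -1.7]
opening: 39.5
grasp_force: 51.0
```

>>> {"op": "apply_moves", "data": {
  "targets": "-0.85 0.95 0 0 0.3;-0.85 0.95 0 0 0.3;-0.85 0.95 0 0 0.3;-0.85 0.95 0 0 0.3;-0.85 0.95 0 0 0.3"
}}

```text
time_s: 8.67
position: [549.7, 53.9, 179.1]
ee_rot: [-0.259, 0.966, -0.0, -0.0]
contact_force: [-0.4, 0.1, -1.7]
opening: 39.2
grasp_force: 51.0
```

>>> {"op": "apply_moves", "data": {
  "targets": "-0.7 0.8 0 0 0.3;-0.4 0.4 0 0 0.3;0 0 0 0.64 0.3;0 0 0 0.64 0.3;0 0 0 0 0.3"
}}

```text
time_s: 9.08
position: [556.8, 84.4, 178.9]
ee_rot: [-0.183, 0.983, -0.0, -0.0]
contact_force: [-0.3, -0.5, -1.4]
opening: 39.2
grasp_force: 51.0
```

Run:
```python
from h import *
s=sensors.sense();print(s["position"],s["joints"],s["contact_force"]);R=Rn.from_quat(s["ee_rot"]).as_matrix();print(np.degrees(np.arctan2(R[1,1],R[0,1])),R.round(3))
i,p=shot("wrist","w4.png");np.save("w4.npy",i,allow_pickle=True)
print(proj(i,[[564.7,116.2,98]]))
q,p2=shot("scene","s4.png");c=cv2.resize(p2[150:290,270:430],(640,560),interpolation=cv2.INTER_CUBIC);cv2.imwrite("pics/s4c.png",c)
```

```text
[556.81972047  84.40051183 178.90431645] [ 3.59326304e-02  2.07404038e-01 -2.46309326e-01  1.11764600e+00
 -5.56713487e-04 -3.33030919e-01] [-0.26811427 -0.51816565 -1.40704327]
111.14007014458656 [[-0.933 -0.361 -0.001]
 [-0.361  0.933 -0.001]
 [ 0.001 -0.    -1.   ]]
[[319.301738   250.89448741]]
```

View pics/w4.png

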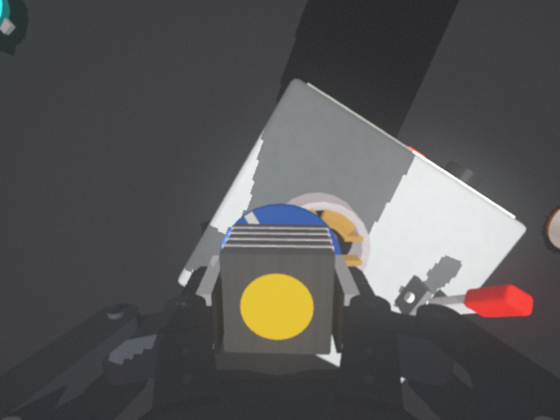

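The wrist view shows the module held straight. The yellow disc is at (277,306), the blue flange's front edge at (280,204), and the port is partly visible behind at (325,240). I'll compute the module axis in the tool frame.

Run:
```python
from h import *
i=np.load("w4.npy",allow_pickle=True).item();p=cv2.imread("pics/w4.png");s=sensors.sense()
R=Rn.from_quat(s["ee_rot"]);b,l=blobs(p,(20,100,120),(35,255,255),1500)
for c,a in b:
  for zo in(18.7,19.7,20.7):
    w=ray(i,c,s["position"][2]+zo)[0];d=(i["R"]@w+i["t"])[2]
    print(c,a,"tool off",R.inv().apply(w-s["position"]).round(2),"diam",2*np.sqrt(a/np.pi)*d/360)
i3=np.load("w3.npy",allow_pickle=True).item();p3=cv2.imread("pics/w3.png")
m=(p3[...,1]>200)&(p3[...,2]>200)&(p3[...,0].astype(int)<p3[...,2].astype(int)-40)
n,_,st,ce=cv2.connectedComponentsWithStats(m.astype(np.uint8))
for k in range(1,n):
  if st[k,4]>200:
    w=ray(i3,ce[k],64)[0];d=(i3["R"]@w+i3["t"])[2];print(ce[k],st[k,4],w,"diam",2*np.sqrt(st[k,4]/np.pi)*d/360)
# blue flange left/right extents rows
print(tool(np.array([564.7,116.2,178.9])-s["position"]))
```

```text
[276.4 306.3] 3920 tool off [ -1.05  -0.09 -18.7 ] diam 25.439995988664982
[276.4 306.3] 3920 tool off [ -0.47  -0.09 -19.7 ] diam 25.22086583046074
[276.4 306.3] 3920 tool off [  0.11  -0.08 -20.7 ] diam 25.001735672256494
[192.02447552   9.1993007 ] 572 [ 375.15215806 -304.23039233   64.        ] diam 20.856833582763763
[395.87455197  92.21505376] 837 [ 500.0547918 -181.2552954   64.       ] diam 26.71036052962976
[276.56009913 120.4708798 ] 807 [ 479.60565918 -279.91027716   64.        ] diam 26.752730853110013
[155.69277108 147.73343373] 664 [ 456.6962293  -382.99149417   64.        ] diam 24.73525632296813
[178.61334028 261.16571131] 1919 [ 556.4013033  -415.64234434   64.        ] diam 45.801323083999904
[-0.94770858  1.35374514 -0.00176888]
```

>>> {"op": "apply_moves", "data": {
  "targets": "-0.46 0.68 0 0 0.3;-0.46 0.67 0 0 0.3;0 0 0.5 0 0.3;0 0 0.5 0 0.3;0 0 0 0 0.3"
}}

```text
time_s: 9.6
position: [562.2, 115.5, 156.0]
ee_rot: [-0.184, 0.983, -0.0, -0.003]
contact_force: [-0.4, 0.1, -2.3]
opening: 39.2
grasp_force: 50.9
```

Run:
```python
from h import *
s=sensors.sense();R=Rn.from_quat(s["ee_rot"]).as_matrix();t=np.array([564.7,116.2])+.5*R[:2,0]
print(s["position"],t,np.degrees(np.arctan2(R[1,1],R[0,1])),tool([*(t-s["position"][:2]),0]))
```

```text
[562.20395278 115.50046858 156.00593989] [564.23390497 116.01903455] 111.2188645600647 [-0.10399932 -0.0125647  -0.0005587 ]
```

>>> {"op": "apply_moves", "data": {
  "targets": "-0.1 0 0 0 0.3;0 0 0 0 0.3;0 0 0 0 0.3"
}}

```text
time_s: 9.85
position: [566.6, 116.6, 159.1]
ee_rot: [-0.184, 0.983, -0.0, 0.0]
contact_force: [0.1, 0.9, -1.4]
opening: 39.4
grasp_force: 50.9
```

>>> {"op": "apply_moves", "data": {
  "targets": "0.12 0.01 0.35 0 0.3;0 0 0.35 0 0.3;0 0 0 0 0.3;0 0 0 0 0.3"
}}

```text
time_s: 10.18
position: [563.1, 116.2, 143.9]
ee_rot: [-0.184, 0.983, 0.0, -0.001]
contact_force: [0.8, -0.0, -1.2]
opening: 39.1
grasp_force: 51.0
```

>>> {"op": "apply_moves", "data": {
  "targets": "-0.03 0 0.1 0 0.3;0 0 0.1 0 0.3;0 0 0.1 0 0.3;0 0 0 0 0.3;0 0 0 0 0.3"
}}

```text
time_s: 10.6
position: [564.7, 116.4, 138.8]
ee_rot: [-0.184, 0.983, -0.0, 0.0]
contact_force: [0.5, -0.2, -0.9]
opening: 39.2
grasp_force: 50.9
```

>>> {"op": "apply_moves", "data": {
  "targets": "0 0 0.1 0 0.3;0 0 0.1 0 0.3;0 0 0.1 0 0.3;0 0 0 0 0.3;0 0 0 0 0.3"
}}

```text
time_s: 11.02
position: [564.8, 116.3, 132.9]
ee_rot: [-0.184, 0.983, -0.0, 0.0]
contact_force: [1.1, -1.7, 0.2]
opening: 39.5
grasp_force: 50.6
```

It dropped through the notches without resistance. Now I'll push against the spring.

>>> {"op": "apply_moves", "data": {
  "targets": "0 0 0.15 0 0.3;0 0 0.15 0 0.3;0 0 0.15 0 0.3;0 0 0 0 0.3;0 0 0 0 0.3"
}}

```text
time_s: 11.43
position: [565.0, 116.4, 124.4]
ee_rot: [-0.184, 0.983, -0.0, 0.0]
contact_force: [-0.8, -2.7, 5.8]
opening: 39.3
grasp_force: 51.0
```

>>> {"op": "apply_moves", "data": {
  "targets": "0 0 0.12 0 0.3;0 0 0.1 0 0.3;0 0 0 0 0.3;0 0 0 0 0.3"
}}

```text
time_s: 11.77
position: [565.1, 116.5, 120.6]
ee_rot: [-0.184, 0.983, -0.0, 0.001]
contact_force: [-1.3, -1.6, 7.9]
opening: 39.2
grasp_force: 51.2
```

>>> {"op": "apply_moves", "data": {
  "targets": "0 0 0 0.6 0.3;0 0 0 0.8 0.3;0 0 0 0.8 0.3;0 0 0 0.8 0.3;0 0 0 0 0.3"
}}

```text
time_s: 12.18
position: [565.3, 116.3, 120.8]
ee_rot: [-0.003, 1.0, -0.0, 0.001]
contact_force: [-1.6, -1.8, 8.3]
opening: 39.5
grasp_force: 51.2
```

```bash
cat > st.py <<'E'
from h import *
s=sensors.sense();R=Rn.from_quat(s["ee_rot"]).as_matrix()
print(s["position"].round(1),"yaw y",np.degrees(np.arctan2(R[1,1],R[0,1])).round(2),"F",s["contact_force"].round(1),"M",s["torque"].round(2),s["opening"],s["grasp_force"],s["time_s"])
E
python3 st.py
```

```text
[565.3 116.3 120.8] yaw y 90.38 F [-1.6 -1.8  8.3] M [-0.73  0.42 -0.03] 39.463072065374874 51.2425421923399 12.1833
```

>>> {"op": "apply_moves", "data": {
  "targets": "0 0 0 0.9 0.3;0 0 0 0.9 0.3;0 0 0 0.9 0.3;0 0 0 0.9 0.3;0 0 0 0 0.3"
}}

```text
time_s: 12.6
position: [565.0, 116.1, 120.7]
ee_rot: [0.211, 0.977, -0.001, 0.001]
contact_force: [-1.9, -3.0, 8.1]
opening: 39.3
grasp_force: 51.1
```

>>> {"op": "apply_moves", "data": {
  "targets": "0 0 0 0.8 0.3;0 0 0 0.7 0.3;0 0 0 0.5 0.3;0 0 0 0 0.3;0 0 0 0 0.3"
}}

```text
time_s: 13.02
position: [564.3, 115.5, 120.5]
ee_rot: [0.325, 0.946, -0.001, 0.0]
contact_force: [-3.0, -4.5, 9.9]
opening: 39.7
grasp_force: 50.7
```

```bash
python3 st.py
```

```text
[564.3 115.5 120.5] yaw y 52.06 F [-3.  -4.5  9.9] M [-1.28  0.92  0.1 ] 39.68124320040145 50.73568268213421 13.0167
```

>>> {"op": "apply_moves", "data": {
  "targets": "0 0 0 0.4 0.3;0 0 0 0.4 0.3;0 0 0 0.2 0.3;0 0 0 0 0.3;0 0 0 0 0.3"
}}

```text
time_s: 13.43
position: [564.2, 115.7, 120.7]
ee_rot: [0.378, 0.926, -0.001, 0.0]
contact_force: [-2.9, -4.8, 10.5]
opening: 39.5
grasp_force: 59.9
```

```bash
python3 st.py
```

```text
[564.2 115.7 120.7] yaw y 45.53 F [-2.9 -4.8 10.5] M [-1.14  0.91  1.75] 39.4778615709063 59.92512498283759 13.4333
```

Torque rose to 1.75 N·m, so it's at the stop. I'll ease up.

>>> {"op": "apply_moves", "data": {
  "targets": "0 0 -0.08 -0.1 0.3;0 0 -0.08 0 0.3;0 0 -0.08 0 0.3;0 0 -0.06 0 0.3;0 0 0 0 0.3"
}}

```text
time_s: 13.85
position: [563.9, 116.2, 121.3]
ee_rot: [0.375, 0.927, -0.001, -0.001]
contact_force: [5.9, -2.7, -18.8]
opening: 39.3
grasp_force: 55.4
```

```bash
python3 st.py
```

```text
[563.9 116.2 121.3] yaw y 46.0 F [  5.9  -2.7 -18.8] M [-0.8  -1.63  1.24] 39.30758154388379 55.429743815911934 13.85
```

>>> {"op": "apply_moves", "data": {
  "targets": "0 0 0.1 0 0.3;0 0 0 -0.15 0.3;0 0 0 -0.15 0.3;0 0 0 0 0.3"
}}

```text
time_s: 14.18
position: [564.1, 115.8, 123.8]
ee_rot: [0.359, 0.933, -0.001, -0.0]
contact_force: [-0.9, -5.5, 1.6]
opening: 39.4
grasp_force: 51.6
```

```bash
python3 st.py
```

```text
[564.1 115.8 123.8] yaw y 47.87 F [-0.9 -5.5  1.6] M [-1.35  0.39  0.11] 39.3874263095092 51.64697527885437 14.1833
```

>>> {"op": "apply_moves", "data": {
  "targets": "0 0 -0.08 0 0.3;0 0 -0.08 0 0.3;0 0 0 0 0.3;0 0 0 0 0.3"
}}

```text
time_s: 14.52
position: [564.1, 115.8, 127.3]
ee_rot: [0.36, 0.933, -0.001, -0.0]
contact_force: [0.0, -5.0, 0.9]
opening: 39.3
grasp_force: 52.4
```

```bash
python3 st.py
```

```text
[564.1 115.8 127.3] yaw y 47.84 F [ 0.  -5.   0.9] M [-1.33  0.34  0.1 ] 39.29412768522106 52.406044006347656 14.5167
```

>>> {"op": "apply_moves", "data": {
  "targets": "0 0 -0.08 0 0.3;0 0 0 -0.25 0.3;0 0 0 0 0.3;0 0 0 0 0.3"
}}

```text
time_s: 14.85
position: [564.0, 116.1, 127.4]
ee_rot: [0.346, 0.938, -0.001, -0.0]
contact_force: [2.5, -5.2, -8.7]
opening: 39.6
grasp_force: 51.9
```

```bash
python3 st.py
```

```text
[564.  116.1 127.4] yaw y 49.56 F [ 2.5 -5.2 -8.7] M [-1.3  -0.3   0.03] 39.586998417936385 51.925731897354126 14.85
```

>>> {"op": "apply_moves", "data": {
  "targets": "0 0 0 -0.3 0.3;0 0 0 -0.2 0.3;0 0 0 0 0.3;0 0 0 0 0.3"
}}

```text
time_s: 15.18
position: [563.8, 116.5, 127.4]
ee_rot: [0.317, 0.948, -0.0, -0.001]
contact_force: [1.9, -4.1, -12.1]
opening: 39.3
grasp_force: 51.6
```

```bash
python3 st.py
```

```text
[563.8 116.5 127.4] yaw y 53.05 F [  1.9  -4.1 -12.1] M [-1.13 -0.24 -0.05] 39.25938562502879 51.62110447883606 15.1833
```

Locked: it's at -15 mm and held against the pull. I'll turn back to the middle of the play, relax and let go.

>>> {"op": "apply_moves", "data": {
  "targets": "0 0 0.06 0.5 0.3;0 0 0 0 0.3;0 0 0 0 0.3"
}}

```text
time_s: 15.43
position: [563.7, 116.3, 127.3]
ee_rot: [0.345, 0.939, -0.001, -0.001]
contact_force: [-1.6, -5.4, -4.9]
opening: 39.4
grasp_force: 52.3
```

>>> {"op": "apply_moves", "data": {
  "targets": "0 0 0 0 0.7;0 0 0 0 0.7;0 0 0 0 0.7;0 0 0 0 0.7;0 0 -0.3 0 0.7"
}}

```text
time_s: 15.85
position: [564.3, 117.1, 132.9]
ee_rot: [0.345, 0.939, 0.0, -0.001]
contact_force: [0.8, -0.2, -0.6]
opening: 59.9
grasp_force: 0.0
```

>>> {"op": "apply_moves", "data": {
  "targets": "0 0 -1 0 0.7;0 0 -1 0 0.7;0 0 -1 0 0.7;0 0 -1 0 0.7;0 0 0 0 0"
}}

```text
time_s: 16.27
position: [567.9, 117.2, 218.7]
ee_rot: [0.345, 0.939, 0.002, 0.004]
contact_force: [1.3, -0.3, 0.9]
opening: 48.9
grasp_force: 0.0
```

>>> {"op": "apply_moves", "data": {
  "targets": "0 0 0 0 0;0 0 0 0 0;0 0 0 0 0"
}}

```text
time_s: 16.52
position: [563.7, 116.6, 211.8]
ee_rot: [0.345, 0.939, -0.0, -0.001]
contact_force: [-0.3, -0.1, -0.8]
opening: 11.8
grasp_force: 0.0
```

```bash
python3 st.py
python3 - <<'E'
from h import *
print(sensors.sense()["joints"].round(2))
i,p=shot("wrist","w5.png");np.save("w5.npy",i,allow_pickle=True)
j,q=shot("scene","s5.png")
b,_=blobs(p,(20,100,120),(35,255,255),800)
for c,a in b: print("yellow",c,a,ray(i,c,147)[0].round(1))
hs=cv2.cvtColor(q,cv2.COLOR_BGR2HSV)
b,_=blobs(q,(20,100,120),(35,255,255),20);print([(c,a) for c,a in b if 300<c[0]<400]);print("expected disc px locked/unlocked",proj(j,[[564.7,116.2,147],[564.7,116.2,153]]))
c=cv2.resize(q[190:300,290:420],(650,550),interpolation=cv2.INTER_CUBIC);o=np.zeros((550,800,3),np.uint8)
cv2.imwrite("pics/c5.png",np.hstack([cv2.resize(p,(400,300)),cv2.resize(c,(400,300))]))
E
```

```text
[563.7 116.6 211.8] yaw y 49.66 F [-0.3 -0.1 -0.8] M [-0.02  0.   -0.02] 11.802237100907112 0.0 16.5167
[ 0.09  0.21 -0.17  1.19  0.    0.8 ]
yellow [278.1 231.5] 1549 [564.3 117.  147. ]
[(array([340.7, 216.9]), np.int32(65))]
expected disc px locked/unlocked [[340.23139962 217.35581158]
 [340.37408859 215.09040363]]
```

View pics/c5.png

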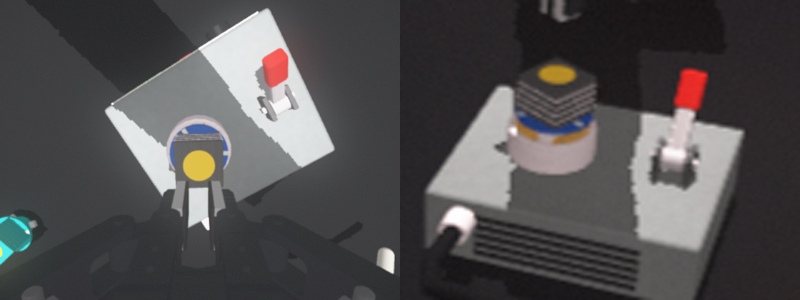

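The module stays locked upright: the yellow disc is at scene (340.7,216.9) against the expected (340.2,217.4), with the robot clear. The lever is still open, its red grip at crop (275,68). Now the lever geometry.

```bash
cat > lev.py <<'E'
from h import *
yw=np.radians(-9.7);xs=np.array([np.cos(yw),np.sin(yw),0]);ys=np.array([-np.sin(yw),np.cos(yw),0])
port=np.array([564.7,116.2,98]);piv=port+92*ys;piv[2]=86
def angle(i,uv):
    n=np.r_[cv2.undistortPoints(np.array(uv,float).reshape(1,1,2),i["camera_matrix"],i["dist"]).ravel(),1]
    c=-i["R"].T@i["t"];d=i["R"].T@n;w=c+d*((piv-c)@ys/(d@ys));v=w-piv
    return v@xs,v[2],np.degrees(np.arctan2(v@xs,v[2]))
def red(p):
    m=cv2.inRange(p,(0,0,110),(80,80,255))
    n,l,st,ce=cv2.connectedComponentsWithStats(m);return [(ce[k].round(1),st[k,4]) for k in range(1,n) if st[k,4]>40]
def rel():
    s=sensors.sense();d=s["position"]-piv;R=Rn.from_quat(s["ee_rot"]).as_matrix()
    print("TCP rel pivot x,y,z_abs",(d@xs).round(1),(d@ys).round(1),s["position"][2].round(1),"tool x dir",np.degrees(np.arctan2(R[1,0],R[0,0])).round(1),"F",s["contact_force"].round(1),s["time_s"],s["opening"].round(1))
E
python3 - <<'E'
from lev import *
print(piv);rel()
for n,f in(("w5.npy","w5.png"),(None,"s5.png")):
    i=np.load(n,allow_pickle=True).item() if n else imaging.camera_info("scene")
    for c,a in red(cv2.imread("pics/"+f)): print(f,c,a,angle(i,c))
E
```

```text
[580.20102292 206.88471916  86.        ]Traceback (most recent call last):
  File "<stdin>", line 2, in <module>
  File "lev.py", line 13, in rel
    print("TCP rel pivot x,y,z_abs",(d@xs).round(1),(d@ys).round(1),s["position"][2].round(1),"tool x dir",np.degrees(np.arctan2(R[1,0],R[0,0])).round(1),"F",s["contact_force"].round(1),s["time_s"],s["opening"].round(1))
                                                                                                                                                                                                      ^^^^^^^^^^^^^^^^^^
AttributeError: 'float' object has no attribute 'round'
```

```bash
sed -i 's/s\["opening"\].round(1)/s["opening"]/' lev.py
python3 - <<'E'
from lev import *
rel()
for n,f in(("w5.npy","w5.png"),(None,"s5.png")):
    i=np.load(n,allow_pickle=True).item() if n else imaging.camera_info("scene")
    for c,a in red(cv2.imread("pics/"+f)): print(f,c,a,angle(i,c))
E
```

```text
TCP rel pivot x,y,z_abs -1.1 -91.8 211.7 tool x dir 139.7 F [ 0.9  0.5 -0.5] 16.6167 0.321711962162973
s5.png [14.4 13.9] 59 (np.float64(721.3683760166379), np.float64(586.4018342715225), np.float64(50.892268056633135))
s5.png [101.   58.8] 13720 (np.float64(693.8967418471148), np.float64(568.2705250576704), np.float64(50.68405126147337))
s5.png [518.5   8.6] 53 (np.float64(2750.4518667933094), np.float64(852.3937966330701), np.float64(72.78124452391832))
s5.png [12.5 54.5] 834 (np.float64(725.7382312383395), np.float64(576.7464957178972), np.float64(51.525721818082246))
s5.png [526.5  38.4] 50 (np.float64(2161.02888968308), np.float64(846.1542764483272), np.float64(68.61709436915957))
s5.png [516.9  76.3] 45 (np.float64(2157.6860066205113), np.float64(942.6208094154172), np.float64(66.40109324432844))
s5.png [529.   86.9] 43 (np.float64(1840.6862327739675), np.float64(881.7910219739957), np.float64(64.40298870300992))
s5.png [ 77.3 192.2] 113 (np.float64(718.4008243597359), np.float64(529.5327666312753), np.float64(53.60609749340491))
s5.png [494.4 210.2] 172 (np.float64(1846.2451781435423), np.float64(1184.3019175706063), np.float64(57.321243325149226))
s5.png [384.1 222.1] 126 (np.float64(-33.749513024915906), np.float64(49.405693032865315), np.float64(-34.33736569808523))
s5.png [436.1 253.9] 94 (np.float64(20499.452606976814), np.float64(14788.178776977365), np.float64(54.193552010965654))
```

>>> {"op": "apply_moves", "data": {
  "targets": "0 0 0 -0.9 0;0 0 0 -0.9 0;0 0 0 -0.9 0;0 0 0 -0.9 0;0 0 0 -0.85 0"
}}

```text
time_s: 17.03
position: [564.0, 116.6, 212.0]
ee_rot: [0.082, 0.997, -0.0, -0.001]
contact_force: [0.8, 0.0, 0.4]
opening: -0.2
grasp_force: 0.0
```

>>> {"op": "apply_moves", "data": {
  "targets": "0.77 0.92 0 0 0;0.77 0.92 0 0 0;0.77 0.92 0 0 0;0.77 0.92 0 0 0;0.77 0.92 0 0 0"
}}

```text
time_s: 17.45
position: [503.1, 220.9, 212.1]
ee_rot: [0.085, 0.996, -0.0, -0.001]
contact_force: [1.3, -0.5, -0.5]
opening: 0.2
grasp_force: 0.0
```

>>> {"op": "apply_moves", "data": {
  "targets": "0 0 0.9 0 0;0 0 0.9 0 0;0 0 0.9 0 0;0 0 0.9 0 0;0 0 0 0 0"
}}

```text
time_s: 17.87
position: [500.5, 219.3, 136.5]
ee_rot: [0.085, 0.996, -0.002, -0.004]
contact_force: [-0.8, -0.1, -0.6]
opening: -0.1
grasp_force: 0.0
```

```bash
python3 -c "
from lev import *
rel()"
```

```text
TCP rel pivot x,y,z_abs -80.6 -1.2 136.5 tool x dir 170.3 F [-0.8 -0.1 -0.6] 17.8667 -0.10912242991409869
```

>>> {"op": "apply_moves", "data": {
  "targets": "-0.6 0 0 0 0;-0.6 0 0 0 0;-0.6 0 0 0 0;-0.5 0 0 0 0;-0.5 0 0 0 0"
}}

```text
time_s: 18.28
position: [561.9, 210.8, 142.6]
ee_rot: [0.085, 0.996, 0.001, 0.001]
contact_force: [-2.0, -0.1, 1.9]
opening: 0.2
grasp_force: 1.1
```

>>> {"op": "apply_moves", "data": {
  "targets": "-0.5 0 0 0 0;-0.5 0 0 0 0;-0.5 0 0 0 0;-0.5 0 0 0 0;-0.3 0 0 0 0"
}}

```text
time_s: 18.7
position: [606.1, 202.6, 140.6]
ee_rot: [0.085, 0.996, -0.0, 0.0]
contact_force: [-2.5, 0.2, 0.7]
opening: 0.1
grasp_force: 0.9
```

>>> {"op": "apply_moves", "data": {
  "targets": "0 0 0 0 0"
}}

```text
time_s: 18.78
position: [607.1, 202.5, 141.1]
ee_rot: [0.085, 0.996, -0.0, 0.001]
contact_force: [-0.5, -1.1, 0.6]
opening: -0.5
grasp_force: 0.0
```

```bash
python3 -c "
from lev import *
rel()
i,p=shot('scene','s6.png')
for c,a in red(p):
    if 350<c[0]<420 and c[1]>150: print(c,a,angle(i,c))"
```

```text
TCP rel pivot x,y,z_abs 27.2 0.2 141.1 tool x dir 170.2 F [-0.5 -1.1  0.6] 18.7833 -0.5363080269837729
[376.7 242.7] 74 (np.float64(38.16625844810756), np.float64(41.80489332030186), np.float64(42.39487637904455))
```

>>> {"op": "apply_moves", "data": {
  "targets": "-0.15 0 0.25 0 0;-0.15 0 0.3 0 0;-0.15 0 0.3 0 0;-0.1 0 0.3 0 0;-0.05 0 0.3 0 0"
}}

```text
time_s: 19.25
position: [617.9, 201.0, 112.2]
ee_rot: [0.085, 0.996, 0.0, 0.001]
contact_force: [-0.6, 0.8, 20.5]
opening: -0.1
grasp_force: 11.2
```

>>> {"op": "apply_moves", "data": {
  "targets": "0 0 0 0 0;0 0 0 0 0"
}}

```text
time_s: 19.42
position: [617.8, 201.1, 112.7]
ee_rot: [0.085, 0.996, 0.0, 0.001]
contact_force: [1.0, -0.3, 6.9]
opening: -0.6
grasp_force: 2.7
```

```bash
python3 -c "
from lev import *
rel()
i,p=shot('scene','s7.png')
for c,a in red(p):
    if 350<c[0]<420 and c[1]>150: print(c,a,angle(i,c))"
```

```text
TCP rel pivot x,y,z_abs 38.1 0.6 112.7 tool x dir 170.3 F [ 1.  -0.3  6.9] 19.4167 -0.5556958214478059
[373.5 257.5] 86 (np.float64(57.73682279065968), np.float64(16.522672946720036), np.float64(74.03035119398507))
```

The lever is at 74°, against its stop. One small press more, then retreat and verify.

>>> {"op": "apply_moves", "data": {
  "targets": "-0.05 0 0.12 0 0;0 0 0 0 0;0 0 -0.5 0 0;0 0 -1 0 0;0 0 -1 0 0"
}}

```text
time_s: 19.88
position: [615.5, 200.5, 157.9]
ee_rot: [0.085, 0.996, -0.001, -0.003]
contact_force: [0.8, 0.3, -0.5]
opening: 0.1
grasp_force: 0.0
```

>>> {"op": "apply_moves", "data": {
  "targets": "0.5 0 -1 0 0;1 0 -1 0 0;1 0 -1 0 0;1 0 0 0 0;0.5 0 0 0 0"
}}

```text
time_s: 20.3
position: [536.8, 214.7, 220.1]
ee_rot: [0.085, 0.996, 0.0, -0.0]
contact_force: [0.6, -0.2, -0.7]
opening: 0.1
grasp_force: 0.0
```

>>> {"op": "apply_moves", "data": {
  "targets": "0 0 0 0 0;0 0 0 0 0;0 0 0 0 0"
}}

```text
time_s: 20.55
position: [538.9, 214.1, 218.4]
ee_rot: [0.085, 0.996, -0.0, -0.001]
contact_force: [-0.2, -0.1, 0.3]
opening: -0.0
grasp_force: 0.0
```

```bash
python3 -c "
from lev import *
rel()
i,p=shot('scene','s8.png')
for c,a in red(p):
    if 350<c[0]<420 and c[1]>150: print(c,a,angle(i,c))
print([(c,a) for c,a in blobs(p,(20,100,120),(35,255,255),20)[0] if 300<c[0]<400])
cv2.imwrite('pics/c8.png',cv2.resize(p[150:300,100:460],(800,333),interpolation=cv2.INTER_CUBIC))"
```

```text
TCP rel pivot x,y,z_abs -41.9 0.2 218.4 tool x dir 170.2 F [-0.2 -0.1  0.3] 20.55 -0.00900814999882711
[373.6 257. ] 92 (np.float64(57.18713477956179), np.float64(17.456419516551705), np.float64(73.0251474310109))
[(array([340.6, 216.9]), np.int32(74))]
```

View pics/c8.png

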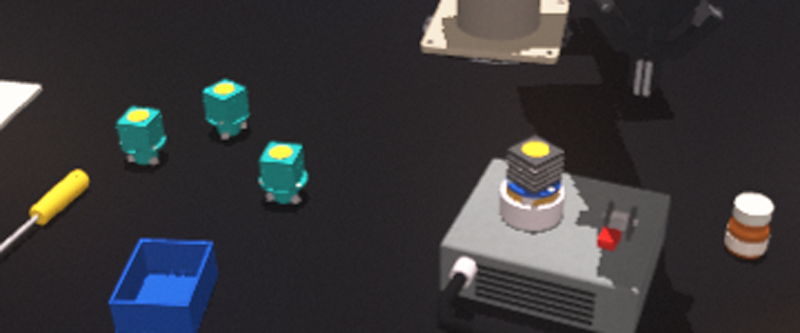

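The module is seated at crop (535,165), the lever's red grip is flipped over at (608,238), the bystanders haven't moved and the robot is clear. I'm handing it in.

```bash
python3 -c "
from workcell import job
print(job.sign_off())"
```

```text
the job is handed in; nothing more can be done
None
```

The LED module is locked in the port and stays in by itself. The lever was then flipped fully over (about 73–74° past upright, against its stop), the jar, bin and screwdriver were left alone, and the job was handed in at about 20.6 s.

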